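# Load a circuit board into the spring-jaw board holder

### The arm

A 6-joint arm with a two-finger parallel gripper is mounted at the origin on a cart in front of the work surface, level with it; the furniture and walls round the work are solid. World frame = base frame: x ahead of the robot, y to its left, z up, the work surface at z = 0. Lengths are in m, angles in rad, forces in N, time in s.
With the tool pointing down it reaches from about 0.3 to 0.875 m from the base axis. Payload 6.4 kg.
Tool frame: the origin (TCP) lies at the very end of the fingers, on their centre line; the grasp point (between the pads) lies 19 mm behind it; z points along the fingers, y is the line along which they close (so a half turn about z gives the same grasp; the last joint's range is limited). The gripper opens to 85 mm and grips with 20 to 120 N. Pads are 22 mm wide; open, the fingers measure 114 mm over their backs; the gripper's body (76 mm by 85 mm) begins 54 mm behind the grasp point. The pads swing forward as they close: fully open they stand 13 mm farther back than shut.
Start: joints at [0.919, 0.181, 1.607, -0, 1.354, -0.206], TCP at [0.248, 0.519, 0.231] pointing down, gripper open.
Joint ranges: [-2.99, 2.99], [-0.89, 2.07], [0.3, 2.58], [-1.14, 4.28], [0, 2.63], [-3.12, 3.12]. Speed limits (rad/s): [2.57, 2.57, 3.01, 3.14, 3.14, 3.14].

### API

Orientations are given as a unit quaternion [w, x, y, z].
In Python, from bench import telemetry, camera, ctrl, spotter gives the robot as it stands.
- The arm moves only by the tool send_rows, never from a script. Its argument "series" is a list of rows, each a list of 3 entries, a list of its own where there are three numbers: the turn, a rotation vector about the world's x, y, z in degrees, then the shift along the world's x, y, z in mm, then the closure, from -1 (fully open) to 1 (shut), so that 0 is half open. In form: [[[rx, ry, rz], [dx, dy, dz], gripper], ...]. A call has 1 to 10 rows; each row is the pose to reach, as a shift and turn from the pose commanded when the call began; what a row does not reach only later rows make up. A row lasts 1/8 s, in which the tool goes at most 62.5 mm and 10.7 degrees, less where a joint would pass 70% of its speed; a pose out of reach is approached as far as the arm can. A call with a gripper value outside its range is refused whole. The fingers move at their own pace and stop on an object; the grip force is fixed at half the most. Time passes only in rows, so rows that repeat a pose let the fingers close. It gives the time, the measured TCP pose, the force, the opening and the grip force at its end, in the units of the state.
- telemetry.get_obs(): the state, without advancing time (a new reading comes with each control period).
- camera(name): name is "scene" or "top" or "wrist"; returns a dict with "pixels" (480x640x3 uint8, red, green, blue), "camera_matrix" (3x3 intrinsics, pixels), "dist_coeffs" ([k1, k2, p1, p2, k3] as OpenCV has them; the pictures are not rectified), "xyz" and "orientation" of the camera in the world. Camera axes: x right, y up, looking along -z (the intrinsics and any distortion apply to the point x, -y, -z); pixel columns grow to the right and rows downward; lengths in m; the calibration is good to about 2 mm. A picture is of the moment at which its call begins. There is no depth.
- ctrl.hand_in(): hands the job in; it is judged then, once.
Trained networks look in the newest picture that a camera, given by its name, has taken for a name from the list of things; names that differ only in an ending like _2 or _b are one class to them, and where a whole thing is asked for, a point or a joint stands for the part that bears it (a point fixed in the world has none). Each returns a list of dicts, best first, with "conf" (0 to 1); they miss things now and then, are a little off and sometimes report something else, mostly with a low value. They report only what shows in the picture. A call takes as long as a camera call. They do not tell look-alikes from the thing itself.
- spotter.boxes_of(thing, camera): "xyz" ([x, y, z] in m, in world coordinates, good to about 4 mm: the middle of the surface that is visible of it).
- spotter.landmark_of(thing, camera): "xyz" ([x, y, z] in m, in world coordinates, good to about 4 mm: a listed point, or the origin of a listed thing).
The state is a dict: "time_s": time; "q": joint angles; "dq": joint speeds; "joint_efforts": joint torques, N m; "eef_pos": TCP position; "eef_rot": TCP orientation; "wrist_force": force on the tool from outside, world axes, zero at the start; "torque": the same for the moment, N m; "opening": opening from 0.0 (shut) to 1.0 (fully open); "grasp_force": force on a finger pad.
Only numpy, scipy, OpenCV 4.12 (cv2) and the standard library are available. Lean on these libraries where they do the work, as an engineer would, in place of code of your own. Each camera call takes 0.05 s, during which the arm holds its last target. There are 200 camera calls.

### The job

Clamp the circuit board that lies on the little green parts box in the board holder, component side up. Hold it tilted, push its low end into the groove of the sprung jaw to press that jaw back, lower the other end onto the ledge of the fixed jaw, then ease the board across under the fixed jaw's lip and let go, so that it sits level, square and centred between the jaws under the spring's pressure. The board is delicate: do not force it or let it snap across, and leave the flux bottle and tape roll behind the holder and the red side cutter where they are.

Things in the scene. Friction and masses are not known exactly. Their poses are not given: they have to be found in the camera images.
- circuit_board: Blue circuit board 46 x 68 mm (long side along its y), 2 mm thick, 28 to 54 g; +z is the component side. Origin at its centre, 2 mm below mid-thickness (bare board at z 1 to 3 mm, components to 11 mm). Starts flat on the kit box, long sides parallel. Grasp by its long edges; either end may go first. Over 20 N from the holder (both jaws added) damages it.
- board_end_a (a point): Middle of one short edge of the circuit board, at mid-thickness: (0, +34, +2) mm in the board's frame.
- board_end_b (a point): Middle of the other short edge of the circuit board, at mid-thickness: (0, -34, +2) mm in the board's frame.
- holder: Board holder's grey foot, a 112 mm disc, immovable; origin at its underside's centre, z up. Through its clamp head runs a steel bar, 190 mm long, along own y, top 52 mm up, with two arms whose black jaws (30 mm wide, bottoms 74 mm up) face each other over x = 0. Bar and jaws are locked together anywhere from -8 to +8 mm along y: this shift s is not measured; see or feel it.
- sprung_jaw_at (a point): On the foot: where the sprung jaw's groove bottom is if s = 0 and the jaw is free (0, -29, 85 mm in the holder's frame; s adds to y). V groove opening to +y: mouth 12 mm high, 5.5 mm deep, bottom 2.5 mm high. Jaw slides to -y: 1.6 N to start, 0.55 N per mm more, hard stop after 17 mm (11 N). A seated board holds it pressed in 5 mm, about 4.4 N.
- fixed_jaw_at (a point): On the foot: where the fixed jaw's back wall meets its ledge if s = 0 (0, 34, 83.75 mm in the holder's frame; s adds to y). Flat ledge, 12 mm long, towards -y; over it a 35 degree lip, tip 6 mm from the wall, top 94 mm up, gap under it 2.5 mm at the wall, 6.5 mm at the tip. To pass the tip the sprung jaw must be 12 to 16 mm in (8.2 to 10.4 N).
- kit_box: Closed green see-through parts box, 77 x 32 mm, 18.5 mm high, long side along its own x, loose on the bench; the circuit board lies on its lid and overhangs it by about 7 mm along both long edges. Origin at the centre of its underside.
- flux_bottle: Brown flux bottle with black cap, 40 mm across and 76 mm high, standing behind the holder; origin at the centre of its underside. A bystander.
- yellow_tape: Roll of yellow tape, 62 mm across and 19 mm high, lying flat; origin at the centre of its underside. A bystander.
- cutter: Side cutter with red handles, 126 x 62 x 11 mm, lying flat; origin at the centre of its underside. A bystander.
There are look-alikes about, which are no part of the job. Leave any orange or purple look-alike of the circuit_board alone.

How it is judged:
By the outcome, as a careful person would: the job done as asked, in the order asked, and still so for the second after the job is handed in, with the robot touching nothing.
It also fails if it takes over 64 s, if anything falls off the work surface, if the arm or the gripper's body presses on something with over 40 N, if the wrist force passes 120 N, or if a joint passes its speed limit or range.

## Working session

There is one attempt and no reset: what is moved stays moved. The work goes in short steps, Python scripts to look and compute and a tool call to move; the robot and the scene stay as the last step left them, time stands still between calls to the robot, and variables do not carry over. Pictures are saved under pics/ and viewed, at most 10 in all, crops included, and the job is handed in when it is done.

Besides the shell and the picture viewer there is one more tool, called after "Request:" as name(argument=value, ...) on one line, values as JSON. send_rows: Moves the arm, as the interface text tells. Its arguments: {"type":"object","properties":{"series":{"type":"array","items":{"type":"array"}}},"required":["series"]}

```bash
mkdir -p pics; ls; cat > h.py <<'E'
import numpy as np,cv2
from scipy.spatial.transform import Rotation as R
from bench import telemetry,camera,ctrl,spotter
def rot(q): return R.from_quat([q[1],q[2],q[3],q[0]]).as_matrix()
def shot(n,f):
    c=camera(n); cv2.imwrite('pics/'+f,c['pixels'][:,:,::-1]); return c
def ray(c,uv):
    o=np.array(c['xyz']);M=rot(c['orientation'])
    p=cv2.undistortPoints(np.array([[uv]],float),np.array(c['camera_matrix']),np.array(c['dist_coeffs']))[0,0]
    return o,M@np.array([p[0],-p[1],-1])
def atz(c,uv,z):
    o,d=ray(c,uv); return o+d*(z-o[2])/d[2]
def proj(c,X):
    p=(np.atleast_2d(X)-np.array(c['xyz']))@rot(c['orientation'])*[1,-1,-1]
    return cv2.projectPoints(p,np.zeros(3),np.zeros(3),np.array(c['camera_matrix']),np.array(c['dist_coeffs']))[0][:,0]
E
python3 - <<'E'
from h import *
import pickle
cs={}
for n in ['scene','top','wrist']:
    c=shot(n,n+'0.png');cs[n]=c;print(n,np.round(c['xyz'],3),np.round(rot(c['orientation'])[:,2],2))
    for t in ['circuit_board','holder','kit_box','flux_bottle','yellow_tape','cutter','board_end_a','board_end_b','sprung_jaw_at','fixed_jaw_at']:
        print(t,[(np.round(d['xyz'],3).tolist(),round(d['conf'],2)) for d in spotter.landmark_of(t,n)])
pickle.dump(cs,open('cs0.pkl','wb'))
o=telemetry.get_obs();print({k:np.round(v,3).tolist() for k,v in o.items()})
E
```

```text
pics
scene [-0.205 -0.605  0.741] [-0.61 -0.58  0.53]
circuit_board [([0.452, 0.273, -0.002], 0.72), ([0.427, 0.039, 0.0], 0.7), ([0.54, 0.372, 0.0], 0.59)]
holder [([0.526, -0.17, -0.004], 0.73)]
kit_box [([0.443, 0.153, 0.001], 0.49)]
flux_bottle [([0.538, -0.138, 0.085], 0.51)]
yellow_tape [([0.693, -0.053, -0.002], 0.88)]
cutter [([0.416, 0.403, 0.002], 0.57)]
board_end_a [([0.421, 0.285, 0.002], 0.85), ([0.481, 0.266, 0.003], 0.85), ([0.456, 0.058, 0.001], 0.8), ([0.564, 0.346, 0.0], 0.79), ([0.518, 0.393, 0.002], 0.68), ([0.41, 0.154, 0.021], 0.64), ([0.48, 0.158, 0.028], 0.58), ([0.396, 0.028, -0.0], 0.58)]
board_end_b [([0.421, 0.285, 0.002], 0.85), ([0.481, 0.266, 0.003], 0.85), ([0.456, 0.058, 0.001], 0.8), ([0.564, 0.346, 0.0], 0.79), ([0.518, 0.393, 0.002], 0.68), ([0.41, 0.154, 0.021], 0.64), ([0.48, 0.158, 0.028], 0.58), ([0.396, 0.028, -0.0], 0.58)]
sprung_jaw_at [([0.512, -0.197, 0.085], 0.76), ([0.448, 0.157, 0.017], 0.26)]
fixed_jaw_at [([0.541, -0.139, 0.086], 0.87), ([0.441, 0.155, 0.003], 0.34)]
top [0.442 0.096 1.017] [-0.12 -0.    0.99]
circuit_board [([0.433, 
[... 1034 characters left out ...]
9, -0.005], 0.63)]
holder []
kit_box []
flux_bottle []
yellow_tape []
cutter [([0.416, 0.403, -0.0], 0.57)]
board_end_a [([0.42, 0.287, 0.004], 0.75), ([0.483, 0.264, -0.002], 0.7), ([0.522, 0.39, 0.002], 0.65)]
board_end_b [([0.42, 0.287, 0.004], 0.75), ([0.483, 0.264, -0.002], 0.7), ([0.522, 0.39, 0.002], 0.65)]
sprung_jaw_at []
fixed_jaw_at []
{'time_s': 1.65, 'q': [0.919, 0.181, 1.607, 0.0, 1.354, -0.206], 'dq': [-0.0, 0.0, -0.001, 0.0, -0.0, 0.0], 'joint_efforts': [0.0, -44.483, -35.168, -0.0, 0.001, 0.0], 'eef_pos': [0.248, 0.519, 0.231], 'eef_rot': [-0.0, 0.221, 0.975, 0.0], 'wrist_force': [-1.357, 0.316, -0.69], 'torque': [-0.013, -0.011, 0.029], 'grasp_force': 0.0, 'opening': 1.003}
```

View pictures.

View pics/scene0.png

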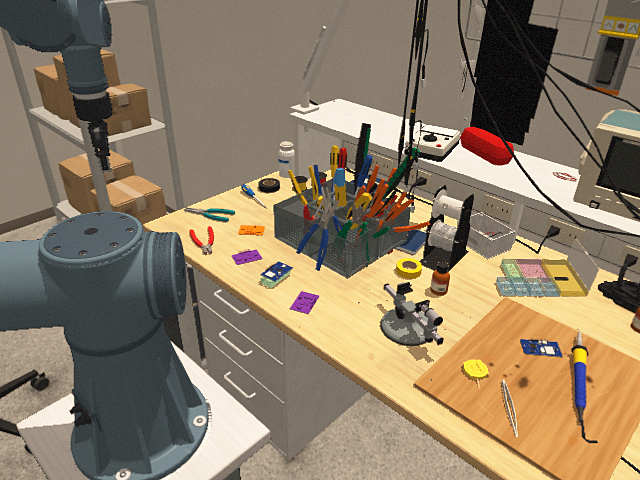

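View pics/top0.png

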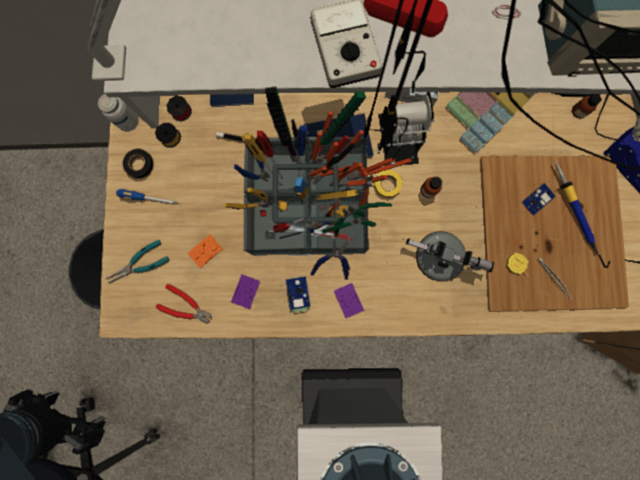

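The scene view shows the board on the green box at pixel (277,272) and the holder at (410,318). The top view shows the board at (298,295), lying roughly along x, and the holder at (441,256). The only other board-shaped objects nearby are the purple and orange look-alikes. I'll move above the board next.

Request:
send_rows(series=[[[0, 0, 8], [50, -90, 0], -1], [[0, 0, 16], [100, -180, 0], -1], [[0, 0, 24], [150, -270, 0], -1], [[0, 0, 31], [197, -362, -40], -1], [[0, 0, 31], [197, -362, -91], -1], [[0, 0, 31], [197, -362, -91], -1], [[0, 0, 31], [197, -362, -91], -1], [[0, 0, 31], [197, -362, -91], -1], [[0, 0, 31], [197, -362, -91], -1]])

```text
time_s: 2.78
eef_pos: [0.4449, 0.157, 0.1405]
eef_rot: [-0.0, -0.047, 0.999, 0.0]
wrist_force: [-0.8, -0.0, 0.8]
opening: 0.999
grasp_force: 0.0
```

```bash
cat > m.py <<'E'
from h import *
def look(f,names,cam='wrist'):
    c=shot(cam,f)
    for t in names:
        for d in spotter.landmark_of(t,cam):
            print(t,np.round(d['xyz'],4).tolist(),round(d['conf'],2))
    return c
def st():
    o=telemetry.get_obs();print({k:np.round(o[k],4).tolist() for k in ['time_s','q','eef_pos','eef_rot','wrist_force','torque','grasp_force','opening']})
E
python3 - <<'E'
from m import *
import pickle
c=look('w1.png',['circuit_board','board_end_a','kit_box']);st();pickle.dump(c,open('c1.pkl','wb'))
E
```

```text
circuit_board [0.4441, 0.1559, 0.0194] 0.91
circuit_board [0.5448, 0.367, -0.0041] 0.9
circuit_board [0.4484, 0.2747, -0.0026] 0.85
circuit_board [0.4309, 0.0394, -0.0017] 0.6
board_end_a [0.5233, 0.393, 0.0022] 0.96
board_end_a [0.4811, 0.2644, -0.0038] 0.85
board_end_a [0.4206, 0.2825, 0.0057] 0.8
board_end_a [0.4142, 0.1533, 0.0201] 0.78
board_end_a [0.57, 0.3398, 0.0016] 0.76
board_end_a [0.4804, 0.1602, 0.0211] 0.7
board_end_a [0.3949, 0.0287, 0.0018] 0.65
board_end_a [0.4578, 0.0579, -0.0005] 0.64
{'time_s': 2.975, 'q': [0.089, 0.0546, 1.9435, 0.0001, 1.1421, -1.5792], 'eef_pos': [0.4449, 0.158, 0.141], 'eef_rot': [0.0007, -0.0487, 0.9988, 0.0001], 'wrist_force': [-0.1016, -0.0367, 0.0532], 'torque': [-0.0035, -0.0351, -0.0421], 'grasp_force': 0.0, 'opening': 1.0007}
```

View pics/w1.png

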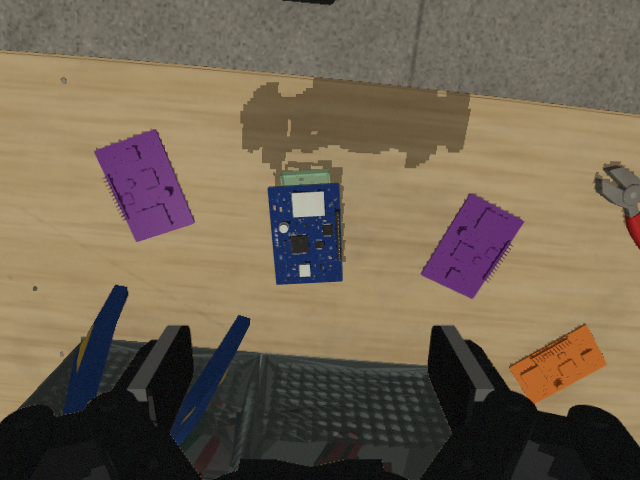

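The wrist view shows the blue board on the box with corners near (268,187), (339,183), (343,281) and (276,285). The blue tool handles sit well left, near (225,350). I'll fit the board's rectangle.

```bash
python3 - <<'E'
from h import *
import pickle
c=pickle.load(open('c1.pkl','rb'));im=c['pixels'].astype(int)
hsv=cv2.cvtColor(c['pixels'],cv2.COLOR_RGB2HSV)
m=((hsv[...,0]>105)&(hsv[...,0]<128)&(hsv[...,1]>120)).astype(np.uint8);m[:170]=0;m[295:]=0;m[:,:255]=0;m[:,355:]=0
p=np.argwhere(m)[:,::-1]
W=np.array([atz(c,q,.0205)[:2] for q in p],np.float32)*1000
r=cv2.minAreaRect(W);print(r)
print(c['xyz'],[atz(c,q,.0205).round(4) for q in [(268,187),(339,183),(343,281),(276,285)]])
tcp=proj(c,[[.4449,.158,.141]]);print(tcp)
E
```

```text
((446.6401062011719, 155.28802490234375), (67.73553466796875, 45.39039993286133), 8.686994552612305)
[0.36237345 0.14994365 0.28374739] [array([0.4166, 0.1282, 0.0205]), array([0.4098, 0.1729, 0.0205]), array([0.4769, 0.1836, 0.0205]), array([0.4842, 0.1379, 0.0205])]
[[310.61676988 326.73795549]]
```

Request:
send_rows(series=[[[0, 0, 3.1], [1.6, -1.7, -50], -1], [[0, 0, 3.1], [1.6, -1.7, -95], -1], [[0, 0, 3.1], [1.6, -1.7, -115], -1], [[0, 0, 3.1], [1.6, -1.7, -130], -1], [[0, 0, 3.1], [1.6, -1.7, -140], -1], [[0, 0, 3.1], [1.6, -1.7, -140], -0.5], [[0, 0, 3.1], [1.6, -1.7, -140], 0]])

```text
time_s: 3.85
eef_pos: [0.4472, 0.1553, 0.001]
eef_rot: [0.001, -0.075, 0.997, 0.0]
wrist_force: [0.2, 0.2, -0.1]
opening: 0.603
grasp_force: 0.0
```

Request:
send_rows(series=[[[0, 0, 0], [0, 0, 0], 0.1], [[0, 0, 0], [0, 0, 0], 0.2], [[0, 0, 0], [0, 0, 0], 0.3], [[0, 0, 0], [0, 0, 0], 0.4], [[0, 0, 0], [0, 0, 0], 0.4]])

```text
time_s: 4.47
eef_pos: [0.4474, 0.1552, 0.0015]
eef_rot: [0.001, -0.075, 0.997, -0.0]
wrist_force: [-1.5, 0.6, 4.5]
opening: 0.51
grasp_force: 60.0
```

```bash
python3 - <<'E'
from m import *
c=shot('wrist','w2.png');st()
E
```

```text
{'time_s': 4.525, 'q': [0.0825, 0.314, 1.9957, 0.0, 0.83, -1.6376], 'eef_pos': [0.4474, 0.1552, 0.0016], 'eef_rot': [0.0009, -0.0746, 0.9972, 0.0], 'wrist_force': [-1.2048, 0.1993, 5.321], 'torque': [-0.0605, 0.235, 0.0066], 'grasp_force': 60.0371, 'opening': 0.5054}
```

View pics/w2.png

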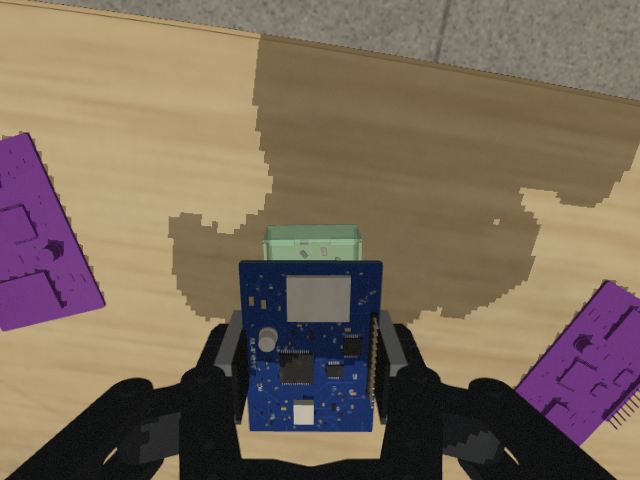

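The board sits evenly between the pads: far edge at row 261, near edge at row 431, pads at about rows 320–415. Grip force is 60 N. I'll lift and move to a viewing pose by the holder.

Request:
send_rows(series=[[[0, 0, 0], [0, 0, 15], 0.4], [[0, 0, 0], [0, 0, 50], 0.4], [[0, 0, 0], [0, 0, 100], 0.4], [[0, 0, 0], [-10, 0, 150], 0.4], [[0, 0, -10], [-15, -25, 200], 0.4], [[0, 0, -20], [-15, -60, 210], 0.4], [[0, 0, -30], [-15, -100, 210], 0.4], [[0, 0, -40], [-15, -140, 210], 0.4], [[0, 0, -50], [-15, -180, 210], 0.4], [[0, 0, -60], [-5, -220, 210], 0.4]])

```text
time_s: 5.78
eef_pos: [0.4413, -0.0661, 0.2117]
eef_rot: [0.001, 0.437, 0.9, 0.0]
wrist_force: [0.1, 0.8, -0.6]
opening: 0.506
grasp_force: 60.9
```

Request:
send_rows(series=[[[0, 0, -10], [0, -40, 0], 0.4], [[0, 0, -20], [0, -80, 0], 0.4], [[0, 0, -30], [10, -120, 0], 0.4], [[0, 0, -40], [20, -160, 0], 0.4], [[0, 0, -50], [40, -197, -20], 0.4], [[0, 0, -59.9], [50, -197, -40], 0.4], [[0, 0, -59.9], [50, -197, -40], 0.4], [[0, 0, -59.9], [50, -197, -40], 0.4], [[0, 0, -59.9], [50, -197, -40], 0.4]])

```text
time_s: 6.9
eef_pos: [0.4918, -0.2618, 0.1718]
eef_rot: [0.001, 0.825, 0.565, 0.0]
wrist_force: [-0.5, -0.2, -0.7]
opening: 0.505
grasp_force: 61.0
```

```bash
python3 - <<'E'
from m import *
import pickle
c=look('w3.png',['holder','sprung_jaw_at','fixed_jaw_at']);st();pickle.dump(c,open('c3.pkl','wb'));print(c['xyz'])
E
```

```text
holder [0.5193, -0.168, 0.0019] 0.92
sprung_jaw_at [0.5187, -0.198, 0.0824] 0.6
fixed_jaw_at [0.5339, -0.1385, 0.0798] 0.71
{'time_s': 7.1, 'q': [-0.7024, 0.2019, 1.7102, -0.0, 1.2284, -0.3308], 'eef_pos': [0.4917, -0.2618, 0.171], 'eef_rot': [0.0005, 0.8256, 0.5643, 0.0001], 'wrist_force': [-0.0633, 0.7758, -0.7075], 'torque': [0.0006, 0.0051, -0.0153], 'grasp_force': 60.9849, 'opening': 0.5054}
[ 0.5223697  -0.18283662  0.31498884]
```

View pics/w3.png

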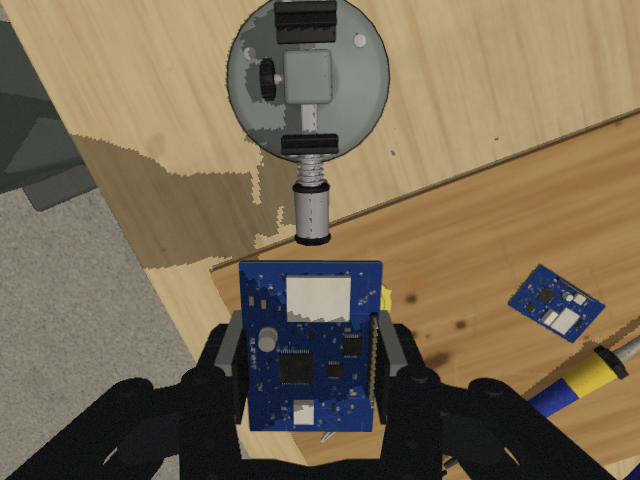

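The wrist view looks straight along the holder's axis. The sprung jaw is at (310,144), its plunger at (312,215), the fixed jaw at (306,22), and the foot disc's centre near (308,78). I'll zoom in on the jaws and work out the board's pose in the tool frame.

```bash
python3 - <<'E'
from m import *
import pickle
c=pickle.load(open('c3.pkl','rb'))
im=c['pixels'][:,:,::-1]
cv2.imwrite('pics/w3c.png',cv2.resize(im[0:165,245:375],None,fx=4.5/1.25,fy=4.5/1.25,interpolation=cv2.INTER_CUBIC))
# board pose: segment blue edges
px=np.array([(239,261),(382,261),(373,431),(250,431)],float)
g=cv2.cvtColor(c['pixels'],cv2.COLOR_RGB2GRAY)
K=np.array(c['camera_matrix']);D=np.array(c['dist_coeffs'])
# object: x right(image), y up, top face
obj=np.array([[-23,34,0],[23,34,0],[23,-34,0],[-23,-34,0]],float)
ok,rv,tv=cv2.solvePnP(obj,px,K,D)
F=np.diag([1,-1,-1.]);M=rot(c['orientation']);Rw=M@F@cv2.Rodrigues(rv)[0];tw=np.array(c['xyz'])*1000+M@F@tv[:,0]
o=telemetry.get_obs();T=rot(o['eef_rot'])
print('board top centre world',tw.round(1),'\n',Rw.round(3))
print('in tool',(T.T@(tw-np.array(o['eef_pos'])*1000)).round(1),'\n',(T.T@Rw).round(3))
print('cam axis in tool',(T.T@M).round(3),(T.T@(np.array(c['xyz'])-o['eef_pos'])).round(4))
for n,uv,z in [('sprL',(282,153),.09),('sprR',(338,153),.09),('fixL',(277,42),.094),('fixR',(336,42),.094)]:
    print(n,(atz(c,uv,z)*1000).round(1))
E
```

```text
board top centre world [ 492.8 -260.2  190.6] 
 [[ 0.934  0.356 -0.002]
 [-0.356  0.934  0.02 ]
 [ 0.009 -0.018  1.   ]]
in tool [  1.9   0.5 -19.6] 
 [[ 0.007  1.     0.017]
 [ 1.    -0.007 -0.008]
 [-0.008  0.017 -1.   ]]
cam axis in tool [[ 0.002  0.946  0.324]
 [ 1.    -0.002 -0.001]
 [-0.     0.324 -0.946]] [ 8.47e-02  1.00e-04 -1.44e-01]
sprL [ 499.  -202.1   90. ]
sprR [ 526.8 -212.9   90. ]
fixL [ 517.4 -151.6   94. ]
fixR [ 544.1 -162.    94. ]
```

View pics/w3c.png

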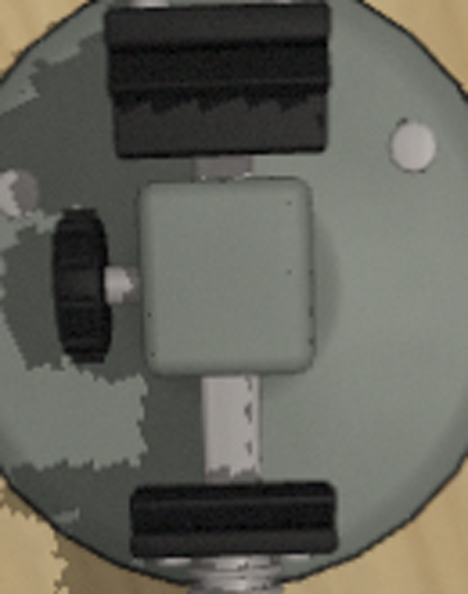

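```bash
python3 - <<'E'
from h import *
import pickle
c=pickle.load(open('c3.pkl','rb'))
sp=[atz(c,uv,.0925)*1000 for uv in [(281.9,135.3),(338,134.7)]]
for z,uvs in [(.08375,[(277.8,43.6),(335.3,41.7)]),(.074,[(277.8,43.6),(335.3,41.7)])]:
    fx=[atz(c,uv,z)*1000 for uv in uvs]
    S=np.mean(sp,0);Fm=np.mean(fx,0);d=(Fm-S)[:2]
    w=fx[1]-fx[0];w2=sp[1]-sp[0]
    print('S',S.round(1),'F',Fm.round(1),'dist',np.linalg.norm(d).round(1),'ax',np.degrees(np.arctan2(d[1],d[0])).round(2),'edges',[(np.degrees(np.arctan2(v[1],v[0]))+90).round(2) for v in (w,w2)],np.linalg.norm(w[:2]).round(1),np.linalg.norm(w2[:2]).round(1))
# disc edge fit
hs=[atz(c,uv,.012)*1000 for uv in [(227,78),(389,78),(308,161)]];print(np.round(hs,1))
E
```

```text
S [ 516.3 -198.6   92.5] F [ 531.  -155.9   83.7] dist 45.2 ax 70.99 edges [np.float64(70.56), np.float64(69.41)] 29.2 29.1
S [ 516.3 -198.6   92.5] F [ 531.4 -154.7   74. ] dist 46.4 ax 71.02 edges [np.float64(70.56), np.float64(69.41)] 30.4 29.1
[[ 475.3 -148.5   12. ]
 [ 578.  -188.3   12. ]
 [ 506.2 -220.8   12. ]]
```

The jaws measure 45.2 mm apart against 45.5 mm nominal, with the axis at about 70.4°. The board is held level, 2 mm off the tool centre along the axis. I'll tilt it 14° and stop above the insertion pose.

Request:
send_rows(series=[[[4, -1.5, 0.5], [9, 25, 10], 0.4], [[8, -3, 1], [18, 50, 10], 0.4], [[13.13, -4.87, 1.5], [28, 75, 5], 0.4], [[13.13, -4.87, 1.5], [37.2, 100.9, -10], 0.4], [[13.13, -4.87, 1.5], [37.2, 100.9, -36], 0.4], [[13.13, -4.87, 1.5], [37.2, 100.9, -36], 0.4], [[13.13, -4.87, 1.5], [37.2, 100.9, -36], 0.4], [[13.13, -4.87, 1.5], [37.2, 100.9, -36], 0.4]])

```text
time_s: 8.1
eef_pos: [0.5294, -0.1618, 0.1356]
eef_rot: [-0.069, 0.812, 0.57, 0.1]
wrist_force: [-0.4, -0.2, 0.0]
opening: 0.508
grasp_force: 61.0
```

```bash
cat >> m.py <<'E'
S=np.array([516.3,-198.6,0]);A=np.array([.3355,.942,0]);B=np.array([.942,-.3355,0]);Z=np.array([0,0,1.])
OFF=np.array([1.9,.5,-18.6])  # board mid centre in tool
def hs(n=6):
    "mean state in holder coords (a from sprung mouth, b, z): TCP, low end, high end, force"
    P=[];Fo=[];To=[]
    for i in range(n):
        o=telemetry.get_obs();P.append(o['eef_pos']);Fo.append(o['wrist_force']);To.append(o['torque'])
        if i<n-1: camera('wrist')
    T=rot(o['eef_rot']);p=np.mean(P,0)*1000
    H=np.array([A,B,Z])
    C=p+T@OFF
    f=lambda v:(H@v).round(2)
    print('t',round(o['time_s'],2),'TCP',p.round(1),'abz',f(p-S),'low',f(C-34*T[:,0]-S),'high',f(C+34*T[:,0]-S),'F',f(np.mean(Fo,0)),'M',f(np.mean(To,0)),'tilt',np.degrees(np.arcsin(T[2,0])).round(2),'yaw',np.degrees(np.arctan2(T[1,0],T[0,0])).round(2),'grip',o['grasp_force'].__round__(1),'roll',np.degrees(np.arcsin(T[2,1])).round(2))
E
python3 - <<'E'
from m import *
hs()
c=shot('wrist','w4.png')
import pickle;pickle.dump(c,open('c4.pkl','wb'))
E
```

```text
t 8.35 TCP [ 529.1 -161.5  135.2] abz [ 39.25  -0.37 135.15] low [ 3.6100e+00 -1.0000e-02  1.4544e+02] high [ 69.59   0.27 161.88] F [ 0.06  0.16 -0.3 ] M [-0.   -0.14  0.01] tilt 13.99 yaw 70.15 grip 61.0 roll -0.02
```

View pics/w4.png

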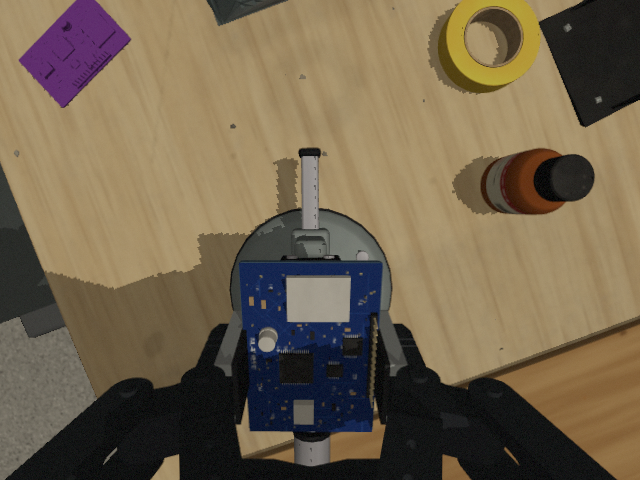

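The board lines up with the bar, both at column ~311, and is clear of the bottle at (540,180) and the tape at (490,45). I'll descend to the height of the jaw's mouth.

Request:
send_rows(series=[[[0, 0, 0], [0, 0, -25], 0.4], [[0, 0, 0], [0, 0, -45], 0.4], [[0, 0, 0], [0, 0, -55], 0.4], [[0, 0, 0], [0, 0, -60.5], 0.4], [[0, 0, 0], [0, 0, -60.5], 0.4], [[0, 0, 0], [0, 0, -60.5], 0.4]])

```text
time_s: 9.15
eef_pos: [0.5292, -0.1613, 0.0745]
eef_rot: [-0.07, 0.812, 0.571, 0.1]
wrist_force: [0.2, -0.3, 0.4]
opening: 0.507
grasp_force: 61.0
```

```bash
python3 - <<'E'
from m import *
hs(4)
w=shot('wrist','w5.png')['pixels'];s=shot('scene','s5.png')['pixels']
a=cv2.resize(s[270:350,370:460],(640,569),interpolation=cv2.INTER_CUBIC)
cv2.imwrite('pics/s5c.png',a[:,:,::-1])
E
```

```text
t 9.3 TCP [ 529.2 -161.3   74.5] abz [39.47 -0.41 74.46] low [ 3.830e+00 -6.000e-02  8.475e+01] high [ 69.81   0.2  101.19] F [ 0.13 -0.1   0.04] M [-0.01 -0.11 -0.04] tilt 13.99 yaw 70.17 grip 61.0 roll 0.0
```

View pics/s5c.png

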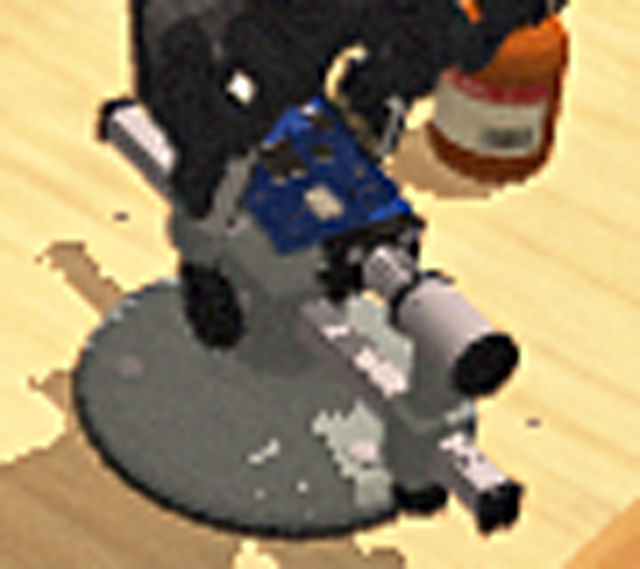

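The low end is right in front of the sprung jaw and no force shows. I'll ease it into the groove.

Request:
send_rows(series=[[[0, 0, 0], [-0.7, -1.9, 0], 0.4], [[0, 0, 0], [-1.3, -3.8, 0], 0.4], [[0, 0, 0], [-2, -5.7, 0], 0.4], [[0, 0, 0], [-2.7, -7.5, 0], 0.4], [[0, 0, 0], [-2.7, -7.5, 0], 0.4], [[0, 0, 0], [-2.7, -7.5, 0], 0.4]])

```text
time_s: 10.15
eef_pos: [0.526, -0.1685, 0.0738]
eef_rot: [-0.071, 0.812, 0.57, 0.099]
wrist_force: [-0.0, -0.0, 0.2]
opening: 0.504
grasp_force: 61.0
```

```bash
python3 -c "
from m import *
hs(4)"
```

```text
t 10.3 TCP [ 526.  -168.4   73.8] abz [31.68 -0.96 73.79] low [-3.97 -0.59 84.07] high [ 62.01  -0.32 100.53] F [-0.25  0.14 -0.27] M [ 0.   -0.14 -0.  ] tilt 14.0 yaw 70.16 grip 61.0 roll -0.06
```

Request:
send_rows(series=[[[0, 0, 0], [-0.4, -1, 0], 0.4], [[0, 0, 0], [-0.7, -1.9, 0], 0.4], [[0, 0, 0], [-1, -2.8, 0], 0.4], [[0, 0, 0], [-1.3, -3.8, 0], 0.4], [[0, 0, 0], [-1.3, -3.8, 0], 0.4], [[0, 0, 0], [-1.3, -3.8, 0], 0.4]])

```text
time_s: 11.05
eef_pos: [0.5247, -0.1721, 0.0738]
eef_rot: [-0.071, 0.812, 0.571, 0.1]
wrist_force: [1.2, 3.0, 1.1]
opening: 0.506
grasp_force: 61.0
```

```bash
python3 -c "
from m import *
hs(4)"
```

```text
t 11.2 TCP [ 524.7 -172.1   73.8] abz [27.78 -0.97 73.77] low [-7.87 -0.59 84.05] high [ 58.1   -0.32 100.51] F [ 3.37 -0.58  0.86] M [0.03 0.33 0.02] tilt 14.01 yaw 70.16 grip 61.0 roll -0.07
```

Request:
send_rows(series=[[[0, 0, 0], [-0.3, -1.1, 0.3], 0.4], [[0, 0, 0], [-0.6, -2.2, 0.6], 0.4], [[0, 0, 0], [-0.9, -3.3, 0.8], 0.4], [[0, 0, 0], [-1.3, -4.4, 0.8], 0.4], [[0, 0, 0], [-1.6, -5.4, 0.8], 0.4], [[0, 0, 0], [-2, -6.5, 0.8], 0.4], [[0, 0, 0], [-2.3, -7.5, 0.8], 0.4], [[0, 0, 0], [-2.6, -8.6, 0.8], 0.4], [[0, 0, 0], [-2.9, -9.6, 0.8], 0.4], [[0, 0, 0], [-2.9, -9.6, 0.8], 0.4]])

```text
time_s: 12.45
eef_pos: [0.5216, -0.1809, 0.0744]
eef_rot: [-0.071, 0.812, 0.57, 0.1]
wrist_force: [2.1, 7.3, -0.3]
opening: 0.501
grasp_force: 61.1
```

```bash
python3 -c "
from m import *
hs(5)
c=shot('wrist','w6.png')"
```

```text
t 12.65 TCP [ 521.6 -180.9   74.4] abz [18.49 -0.94 74.4 ] low [-17.17  -0.55  84.62] high [ 48.78  -0.27 101.18] F [ 7.04 -0.89 -0.38] M [0.11 1.01 0.06] tilt 14.1 yaw 70.15 grip 61.1 roll -0.13
```

View pics/w6.png

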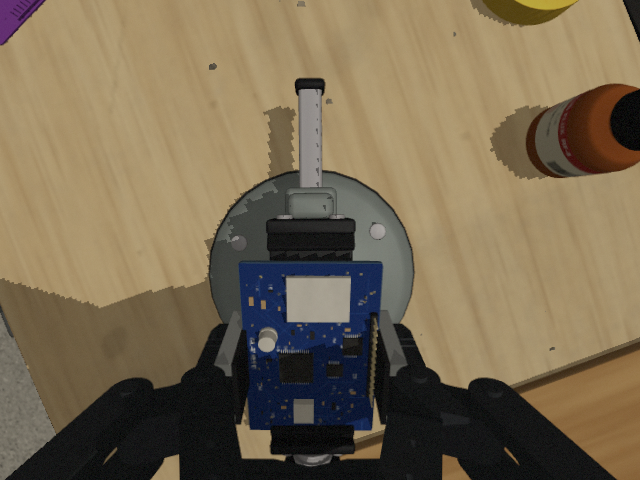

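The low end is in the groove at row ~430 and the jaw is about 11 mm in. The board is still square, its high end at row 261 just short of the lip tip at row ~250. I'll push 2.8 mm more, then lower the high end about the low end.

Request:
send_rows(series=[[[0, 0, 0], [-0.5, -1.3, 0.2], 0.4], [[0, 0, 0], [-0.9, -2.6, 0.3], 0.4], [[0, 0, 0], [-0.9, -2.6, 0.3], 0.4], [[-2.35, 0.84, 0], [-1.1, -3.1, -1.2], 0.4], [[-4.7, 1.7, 0], [-1.3, -3.6, -2.8], 0.4], [[-7.05, 2.5, 0], [-1.5, -4.2, -4.3], 0.4], [[-9.4, 3.4, 0], [-1.7, -4.8, -5.8], 0.4], [[-9.4, 3.4, 0], [-1.7, -4.8, -5.8], 0.4], [[-9.4, 3.4, 0], [-1.7, -4.8, -5.8], 0.4]])

```text
time_s: 13.82
eef_pos: [0.5201, -0.1851, 0.0684]
eef_rot: [-0.022, 0.818, 0.575, 0.029]
wrist_force: [2.1, 8.9, -0.6]
opening: 0.507
grasp_force: 61.2
```

```bash
python3 -c "
from m import *
hs(5)
c=shot('wrist','w7.png')
cv2.imwrite('pics/w7c.png',cv2.resize(c['pixels'][190:470,210:410,::-1],None,fx=2.1,fy=2.1,interpolation=cv2.INTER_CUBIC))"
```

```text
t 14.03 TCP [ 520.1 -185.2   68.4] abz [13.94 -0.93 68.43] low [-19.42  -0.53  84.67] high [48.4  -0.24 89.58] F [ 9.23 -0.84 -0.78] M [ 0.1   1.39 -0.01] tilt 4.14 yaw 70.15 grip 61.2 roll -0.13
```

View pics/w7c.png

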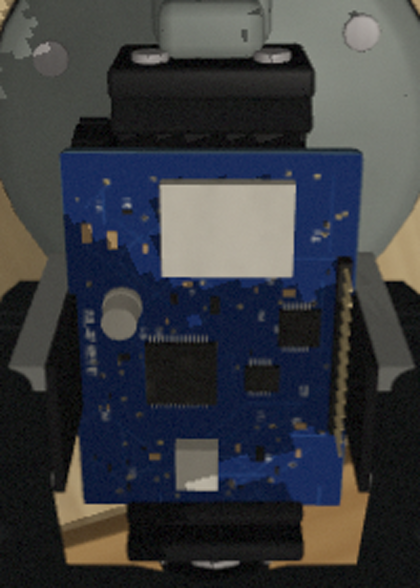

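Force and geometry both put the jaw 13.9 mm in. The board's end (crop row 150) clears the lip edge (row ~132). I'll finish lowering gently.

Request:
send_rows(series=[[[-0.94, 0.33, 0], [-0.1, -0.28, -0.6], 0.4], [[-1.9, 0.67, 0], [-0.2, -0.56, -1.15], 0.4], [[-2.4, 0.84, 0], [-0.25, -0.7, -1.45], 0.4], [[-2.8, 1.0, 0], [-0.3, -0.85, -1.7], 0.4], [[-2.8, 1.0, 0], [-0.3, -0.85, -1.7], 0.4]])

```text
time_s: 14.7
eef_pos: [0.5198, -0.1861, 0.0667]
eef_rot: [-0.007, 0.818, 0.575, 0.008]
wrist_force: [3.3, 7.7, -1.2]
opening: 0.51
grasp_force: 61.2
```

```bash
python3 -c "
from m import *
hs(5)"
```

```text
t 14.9 TCP [ 519.8 -186.1   66.7] abz [12.96 -0.91 66.68] low [-19.51  -0.51  84.63] high [48.47 -0.22 86.  ] F [ 8.95 -0.68 -1.19] M [0.11 1.41 0.02] tilt 1.16 yaw 70.15 grip 61.2 roll -0.12
```

Request:
send_rows(series=[[[-0.4, 0.14, 0], [-0.04, -0.11, -0.23], 0.4], [[-0.75, 0.27, 0], [-0.08, -0.23, -0.45], 0.4], [[-1.13, 0.4, 0], [-0.12, -0.34, -0.68], 0.4], [[-1.13, 0.4, 0], [-0.12, -0.34, -0.68], 0.4], [[-1.13, 0.4, 0], [-0.12, -0.34, -0.68], 0.4]])

```text
time_s: 15.52
eef_pos: [0.5197, -0.1865, 0.066]
eef_rot: [-0.001, 0.818, 0.575, -0.001]
wrist_force: [2.5, 8.4, -1.0]
opening: 0.506
grasp_force: 61.2
```

```bash
python3 -c "
from m import *
hs(5)"
```

```text
t 15.72 TCP [ 519.7 -186.5   66. ] abz [12.55 -0.89 65.98] low [-19.53  -0.49  84.6 ] high [48.46 -0.2  84.56] F [ 9.1  -0.64 -1.11] M [0.13 1.43 0.01] tilt -0.04 yaw 70.15 grip 61.2 roll -0.1
```

Request:
send_rows(series=[[[0, 0, 0], [0, 0, -0.3], 0.4], [[0, 0, 0], [0, 0, -0.6], 0.4], [[0, 0, 0], [0, 0, -0.6], 0.4]])

```text
time_s: 16.1
eef_pos: [0.5197, -0.1865, 0.0657]
eef_rot: [-0.001, 0.818, 0.575, -0.001]
wrist_force: [1.2, 9.4, 1.7]
opening: 0.506
grasp_force: 61.4
```

```bash
python3 -c "
from m import *
hs(5)"
```

```text
t 16.3 TCP [ 519.7 -186.5   65.8] abz [12.54 -0.87 65.75] low [-19.55  -0.47  84.38] high [48.45 -0.18 84.33] F [ 9.34 -2.2   2.08] M [ 0.36  1.46 -0.01] tilt -0.04 yaw 70.15 grip 61.4 roll -0.1
```

Request:
send_rows(series=[[[0, 0, 0], [0, 0, -0.3], 0.4], [[0, 0, 0], [0, 0, -0.6], 0.4], [[0, 0, 0], [0, 0, -0.6], 0.4]])

```text
time_s: 16.68
eef_pos: [0.5197, -0.1865, 0.0657]
eef_rot: [-0.001, 0.818, 0.575, -0.001]
wrist_force: [-0.7, 10.0, 5.7]
opening: 0.507
grasp_force: 61.7
```

```bash
python3 -c "
from m import *
hs(5)"
```

```text
t 16.88 TCP [ 519.7 -186.5   65.7] abz [12.54 -0.82 65.66] low [-19.54  -0.42  84.29] high [48.45 -0.14 84.23] F [ 9.59 -4.63  6.41] M [0.67 1.45 0.02] tilt -0.05 yaw 70.16 grip 61.7 roll -0.1
```

The ledge is touched: the upward force is rising at the expected height, and the side force looks like friction from the press. I'll relax the downward press and start easing across.

Request:
send_rows(series=[[[0, 0, 0], [0, 0, 0.4], 0.4], [[0, 0, 0], [0, 0, 0.7], 0.4], [[0, 0, 0], [0, 0, 0.7], 0.4], [[0, 0, 0], [0.17, 0.47, 0.7], 0.4], [[0, 0, 0], [0.34, 0.94, 0.7], 0.4], [[0, 0, 0], [0.5, 1.4, 0.7], 0.4], [[0, 0, 0], [0.67, 1.9, 0.7], 0.4], [[0, 0, 0], [0.84, 2.35, 0.7], 0.4], [[0, 0, 0], [1, 2.8, 0.7], 0.4], [[0, 0, 0], [1, 2.8, 0.7], 0.4]])

```text
time_s: 18.12
eef_pos: [0.5205, -0.1842, 0.0658]
eef_rot: [-0.0, 0.818, 0.575, -0.001]
wrist_force: [0.4, 7.5, 1.5]
opening: 0.506
grasp_force: 61.4
```

```bash
python3 -c "
from m import *
hs(5)"
```

```text
t 18.32 TCP [ 520.5 -184.2   65.8] abz [15.01 -0.84 65.79] low [-17.07  -0.44  84.44] high [50.93 -0.15 84.34] F [ 6.67 -2.15  1.22] M [ 0.34  1.14 -0.04] tilt -0.09 yaw 70.15 grip 61.4 roll -0.1
```

Request:
send_rows(series=[[[0, 0, 0], [0.17, 0.47, 0], 0.4], [[0, 0, 0], [0.34, 0.94, 0], 0.4], [[0, 0, 0], [0.5, 1.4, 0], 0.4], [[0, 0, 0], [0.67, 1.9, 0], 0.4], [[0, 0, 0], [0.84, 2.35, 0], 0.4], [[0, 0, 0], [1, 2.8, 0], 0.4], [[0, 0, 0], [1, 2.8, 0], 0.4]])

```text
time_s: 19.2
eef_pos: [0.5215, -0.1817, 0.0658]
eef_rot: [-0.0, 0.818, 0.575, -0.001]
wrist_force: [-0.4, 6.6, 0.6]
opening: 0.508
grasp_force: 61.4
```

```bash
python3 -c "
from m import *
hs(5)"
```

```text
t 19.4 TCP [ 521.5 -181.7   65.8] abz [17.62 -0.8  65.82] low [-14.44  -0.41  84.48] high [53.56 -0.11 84.34] F [ 5.68 -1.76  1.07] M [ 0.38  0.9  -0.03] tilt -0.12 yaw 70.15 grip 61.4 roll -0.1
```

Request:
send_rows(series=[[[0, 0, 0], [0.17, 0.47, 0], 0.4], [[0, 0, 0], [0.34, 0.94, 0], 0.4], [[0, 0, 0], [0.5, 1.4, 0], 0.4], [[0, 0, 0], [0.67, 1.9, 0], 0.4], [[0, 0, 0], [0.84, 2.35, 0], 0.4], [[0, 0, 0], [0.84, 2.35, 0], 0.4]])

```text
time_s: 20.15
eef_pos: [0.5223, -0.1798, 0.0659]
eef_rot: [0.0, 0.818, 0.575, -0.002]
wrist_force: [-1.0, 5.0, 0.7]
opening: 0.506
grasp_force: 61.4
```

```bash
python3 -c "
from m import *
hs(5)"
```

```text
t 20.35 TCP [ 522.3 -179.8   65.9] abz [19.77 -0.63 65.86] low [-12.28  -0.24  84.55] high [5.572e+01 5.000e-02 8.437e+01] F [ 4.14 -2.88  0.67] M [ 0.46  0.71 -0.  ] tilt -0.15 yaw 70.15 grip 61.4 roll -0.08
```

Request:
send_rows(series=[[[0, 0, 0], [0.1, 0.28, 0], 0.4], [[0, 0, 0], [0.2, 0.56, 0], 0.4], [[0, 0, 0], [0.3, 0.85, 0], 0.4], [[0, 0, 0], [0.3, 0.85, 0], 0.4]])

```text
time_s: 20.85
eef_pos: [0.5228, -0.1791, 0.0659]
eef_rot: [0.0, 0.818, 0.575, -0.001]
wrist_force: [-1.8, 4.6, 0.9]
opening: 0.507
grasp_force: 61.3
```

```bash
python3 -c "
from m import *
hs(5)"
```

```text
t 21.05 TCP [ 522.8 -179.1   65.9] abz [20.59 -0.41 65.89] low [-1.146e+01 -3.000e-02  8.458e+01] high [56.54  0.26 84.39] F [ 3.72 -2.68  0.61] M [ 0.42  0.6  -0.05] tilt -0.16 yaw 70.15 grip 61.3 roll -0.05
```

Request:
send_rows(series=[[[0, 0, 0], [0.1, 0.3, 0], 0.4], [[0, 0, 0], [0.2, 0.6, 0], 0.4], [[0, 0, 0], [0.2, 0.6, 0], 0.4]])

```text
time_s: 21.42
eef_pos: [0.523, -0.1789, 0.0659]
eef_rot: [0.001, 0.818, 0.575, -0.002]
wrist_force: [-2.2, 1.5, 0.1]
opening: 0.507
grasp_force: 61.3
```

```bash
python3 -c "
from m import *
hs(4)"
```

```text
t 21.57 TCP [ 523.  -178.8   65.9] abz [20.84 -0.35 65.92] low [-1.120e+01  3.000e-02  8.463e+01] high [56.8   0.31 84.4 ] F [ 0.27 -2.15  0.03] M [0.4  0.04 0.01] tilt -0.19 yaw 70.15 grip 61.3 roll -0.04
```

Request:
send_rows(series=[[[0, 0, 0], [0.1, 0.3, 0], 0.4], [[0, 0, 0], [0.2, 0.6, 0], 0.4], [[0, 0, 0], [0.2, 0.6, 0], 0.4]])

```text
time_s: 21.95
eef_pos: [0.523, -0.1787, 0.0659]
eef_rot: [0.001, 0.818, 0.575, -0.002]
wrist_force: [-4.4, -3.9, -0.1]
opening: 0.504
grasp_force: 61.3
```

```bash
python3 -c "
from m import *
hs(4)"
```

```text
t 22.1 TCP [ 523.  -178.7   65.9] abz [20.97 -0.32 65.93] low [-1.105e+01  6.000e-02  8.467e+01] high [56.94  0.34 84.38] F [-4.97 -2.77 -0.46] M [ 0.42 -0.7   0.02] tilt -0.24 yaw 70.16 grip 61.3 roll -0.04
```

The wall is reached: the spring force is balanced, then reverses. I'll back off to neutral, relax the side load and release slowly.

Request:
send_rows(series=[[[0, 0, 0], [-0.3, -0.4, 0], 0.4], [[0, 0, 0], [-0.5, -0.5, 0], 0.4], [[0, 0, 0], [-0.5, -0.5, 0], 0.4], [[0, 0, 0], [-0.5, -0.5, 0], 0.4]])

```text
time_s: 22.6
eef_pos: [0.523, -0.1787, 0.066]
eef_rot: [0.001, 0.818, 0.575, -0.001]
wrist_force: [-1.6, -4.8, -2.3]
opening: 0.505
grasp_force: 61.2
```

```bash
python3 -c "
from m import *
hs(4)"
```

```text
t 22.75 TCP [ 523.  -178.7   66. ] abz [20.98 -0.37 65.99] low [-11.06  -0.    84.69] high [56.94  0.28 84.47] F [-4.62  0.42 -2.64] M [-0.07 -0.68  0.03] tilt -0.18 yaw 70.16 grip 61.2 roll -0.01
```

Request:
send_rows(series=[[[0, 0, 0], [-0.1, -0.3, -0.2], 0.4], [[0, 0, 0], [-0.2, -0.6, -0.3], 0.4], [[0, 0, 0], [-0.2, -0.6, -0.3], 0.4]])

```text
time_s: 23.12
eef_pos: [0.523, -0.1788, 0.0659]
eef_rot: [0.001, 0.818, 0.575, -0.001]
wrist_force: [0.3, -1.5, 1.7]
opening: 0.512
grasp_force: 61.4
```

```bash
python3 -c "
from m import *
hs(4)"
```

```text
t 23.27 TCP [ 523.  -178.8   65.9] abz [20.9  -0.38 65.92] low [-1.116e+01 -1.000e-02  8.460e+01] high [56.84  0.27 84.43] F [-0.83  0.63  1.29] M [-0.12 -0.09  0.  ] tilt -0.15 yaw 70.16 grip 61.4 roll -0.01
```

Loads are now near zero, so I'll release slowly.

Request:
send_rows(series=[[[0, 0, 0], [0, 0, 0], 0.1], [[0, 0, 0], [0, 0, 0], 0], [[0, 0, 0], [0, 0, 0], -0.04], [[0, 0, 0], [0, 0, 0], -0.08], [[0, 0, 0], [0, 0, 0], -0.12], [[0, 0, 0], [0, 0, 0], -0.2], [[0, 0, 0], [0, 0, 0], -0.3], [[0, 0, 0], [0, 0, 0], -0.4], [[0, 0, 0], [0, 0, 0], -0.4], [[0, 0, 0], [0, 0, 0], -0.4]])

```text
time_s: 24.52
eef_pos: [0.5225, -0.179, 0.0656]
eef_rot: [0.0, 0.818, 0.575, -0.001]
wrist_force: [0.0, -0.7, -0.5]
opening: 0.699
grasp_force: 0.0
```

```bash
cat > pnp.py <<'E'
from m import *
def board(f):
    c=shot('wrist',f);o=telemetry.get_obs()
    hsv=cv2.cvtColor(c['pixels'],cv2.COLOR_RGB2HSV)
    m=((hsv[...,0]>105)&(hsv[...,0]<128)&(hsv[...,1]>110)&(hsv[...,2]>30)).astype(np.uint8)*255
    m=cv2.morphologyEx(m,cv2.MORPH_CLOSE,np.ones((9,9)))
    n,l,s,ce=cv2.connectedComponentsWithStats(m)
    P=proj(c,[(S+23.5*A+85*Z)/1000])[0]
    i=1+np.argmin(np.linalg.norm(ce[1:]-P,axis=1)+1e6*(s[1:,4]<1500))
    cn=cv2.findContours((l==i).astype(np.uint8),cv2.RETR_EXTERNAL,cv2.CHAIN_APPROX_NONE)[0]
    h=cv2.convexHull(max(cn,key=len))
    W=np.array([atz(c,q,.086) for q in h[:,0].astype(float)])*1000
    H=np.array([A,B,Z]);w=((W-S)@H.T)[:,:2].astype(np.float32)
    print('rect a,b',cv2.minAreaRect(w),'a',w[:,0].min().round(1),w[:,0].max().round(1),'b',w[:,1].min().round(1),w[:,1].max().round(1))
    q=cv2.approxPolyDP(h,6,True)[:,0];print('quad',q.tolist(),'op',round(o['opening'],2))
    return c
E
python3 -c "
from pnp import *
hs(3)
board('w8.png')
for d in spotter.landmark_of('circuit_board','wrist')+spotter.landmark_of('kit_box','wrist'): print(np.round(d['xyz'],4),d['conf'])"
```

```text
t 24.62 TCP [ 522.5 -179.    65.6] abz [20.58 -0.71 65.62] low [-11.47  -0.32  84.31] high [ 5.653e+01 -4.000e-02  8.412e+01] F [-0.5  -0.29 -0.14] M [ 0.01 -0.01  0.01] tilt -0.16 yaw 70.16 grip 0.0 roll -0.05
rect a,b ((23.057191848754883, -0.3519916534423828), (67.32654571533203, 45.63958740234375), 0.08947540819644928) a -10.6 56.8 b -23.1 22.5
quad [[382, 263], [371, 431], [251, 430], [239, 263]] op 0.7
[ 0.5232 -0.1752  0.0822] 0.68
```

The board stayed put: it sits square (0.1°) and centred (-0.35 mm), and nothing touches the fingers. I'll retreat straight up.

Request:
send_rows(series=[[[0, 0, 0], [0, 0, 5], -0.5], [[0, 0, 0], [0, 0, 12], -0.5], [[0, 0, 0], [0, 0, 25], -0.5], [[0, 0, 0], [0, 0, 50], -0.5], [[0, 0, 0], [0, 0, 90], -0.5], [[0, 0, 0], [-30, -80, 110], -0.5], [[0, 0, 0], [-34, -95, 110], -0.5], [[0, 0, 0], [-34, -95, 110], -0.5], [[0, 0, 0], [-34, -95, 110], -0.5]])

```text
time_s: 25.9
eef_pos: [0.4885, -0.2736, 0.176]
eef_rot: [0.0, 0.819, 0.574, -0.001]
wrist_force: [-0.0, -0.6, -0.4]
opening: 0.75
grasp_force: 0.0
```

```bash
python3 -c "
from pnp import *
hs(3)
c=board('w9.png')
for n in ['wrist','top','scene']:
  if n!='wrist': shot(n,n+'9.png')
  for t in ['circuit_board','board_end_a','flux_bottle','yellow_tape','cutter']:
    for d in spotter.landmark_of(t,n):
      if t[0] not in 'cb' or t=='cutter' or abs(d['xyz'][1]+.176)<.05: print(n,t,np.round(d['xyz'],4),round(d['conf'],2))"
```

```text
t 26.0 TCP [ 488.6 -273.2  175.7] abz [-79.57  -1.05 175.72] low [-111.63   -0.63  194.4 ] high [-43.63  -0.41 194.24] F [-0.38 -0.08 -0.32] M [0.02 0.01 0.01] tilt -0.13 yaw 70.21 grip 0.0 roll -0.08
rect a,b ((21.623218536376953, -0.6477165222167969), (63.67888641357422, 45.75048828125), 0.18225763738155365) a -10.3 53.5 b -23.5 22.3
quad [[356, 0], [353, 130], [270, 131], [266, 0]] op 0.75
wrist circuit_board [ 0.52   -0.1732  0.0825] 0.59
wrist board_end_a [ 0.5133 -0.2077  0.0849] 0.9
top circuit_board [ 0.5219 -0.1702  0.0845] 0.66
top circuit_board [ 0.5364 -0.1376  0.085 ] 0.37
top board_end_a [ 0.5323 -0.1451  0.0876] 0.66
top board_end_a [ 0.5119 -0.2095  0.0856] 0.64
top flux_bottle [ 6.810e-01 -1.464e-01 -3.000e-04] 0.74
top yellow_tape [ 0.6935 -0.0507  0.0011] 0.98
top cutter [0.4167 0.4074 0.0005] 0.79
scene circuit_board [ 0.5251 -0.1731  0.0846] 0.64
scene board_end_a [ 0.5353 -0.1443  0.0845] 0.96
scene board_end_a [ 0.512  -0.2131  0.0888] 0.58
scene board_end_a [ 0.6798 -0.1483  0.0016] 0.54
scene flux_bottle [ 0.6797 -0.1486  0.0045] 0.54
scene yellow_tape [ 0.6892 -0.0503 -0.0012] 0.89
scene cutter [0.4177 0.4038 0.0043] 0.75
```

```bash
python3 -c "
from bench import ctrl
print(ctrl.hand_in())"
```

```text
the job is handed in; nothing more can be done
None
```

The circuit board is clamped component side up in the holder under the spring's pressure: square to about 0.2°, within about 0.6 mm of centre, and level as far as the cameras can tell. The bottle, tape and cutter are still in place, and the job was handed in at about 26 s.

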